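# Shut the vial warmer, turn it up four clicks and start it

### The job

Get the vial warmer going: push its clear lid fully shut, turn the pointer dial clockwise by exactly four clicks from where it stands now, then press the green start button right in and let go of it. Do it all by pushing with the fingertips: do not take the dial between the fingers, leave the vials in their wells, and leave the other things on the worktop where they are.

Things in the scene. Friction and masses are not known exactly. Their poses are not given: they have to be found in the camera images.
- warmer: bench-top dry-block vial warmer, fixed to the worktop, white, 170 (x) x 300 (y) x 72 mm; origin at the centre of its underside, x axis to its back, y axis to its left, z up; it stands turned by some yaw. Left half: heating block with four wells and a lid hinged along the back; right half: flat control deck at 72 mm height with the dial and the start button
- lid (a joint): the lid: clear window in a blue-grey frame, 150 mm from hinge to front edge, 136 mm wide, 24 mm thick, centred 68 mm to the left (+y) of the warmer's centre; 0 = shut, grows as it is raised (rad). It starts open by 0.6 to 1.0; its stiff hinge holds it where it is left; 1 to 3 N pressed down on its top face, anywhere 60 mm or more in front of the hinge, shuts it against a firm stop
- lid_hinge (a point): point on the hinge axis at the lid's back edge, middle of its width, 72 mm above the worktop; the axis runs along the warmer's y
- lid_edge (a point): middle of the lid's front edge, on its top face; with the lid shut it lies 150 mm in front (-x of the warmer) of the hinge and 96 mm above the worktop. A finger lip 50 mm wide sticks out 14 mm farther
- dial (a joint): dark pointer knob with click stops; rad, grows clockwise seen from above. Stops every 0.349 rad (20 degrees) from 0 (nose 80 degrees left of the warmer's +x) to 2.793 (80 degrees right), end stops just beyond; starts in one of the first four. Leaving a stop takes 4 to 5 N at the nose, fading to half-way; there it snaps ahead of the finger into the next stop
- dial_axis (a point): point on the dial's upright axis, 92 mm above the worktop. Skirt 27 mm radius up to 9 mm above the deck, hub 17 mm radius up to 28 mm above the deck
- dial_nose (a point): tip of the dial's pointer nose, 43 mm from the axis, 20 mm above the deck; its x axis points outward along the nose. The nose is a bar 11 mm wide from the hub to this tip, 12 to 28 mm above the deck, with a pale line along its top; below it the skirt, and round it a printed scale of nine ticks, one per stop, longer clockwise
- start (a joint): travel of the start button in m: 0 out, 0.005 fully in; a spring pushes it out again, fully in takes 4 N
- start_top (a point): centre of the top of the green round start button, 26 mm across, near the front right corner of the deck; pressed straight down
- vial_green: glass vial with a green cap, 25 mm across, 52 mm tall, standing loose in a well of the heating block, its origin (centre of its foot) 30 mm above the worktop
- vial_orange: glass vial with a orange-red cap, 22 mm across, 46 mm tall, standing loose in a well of the heating block, its origin (centre of its foot) 30 mm above the worktop
- vial_grey: glass vial with a grey (blue label) cap, 23 mm across, 55 mm tall, standing loose in a well of the heating block, its origin (centre of its foot) 30 mm above the worktop
- saline: clear infusion bottle, 67 mm across, 148 mm tall, standing on the right; origin at the centre of its foot
- fallen_bottle: clear bottle with a red label lying on its side, 60x118x60 mm, on the right; origin on the worktop under its middle
- swabs: white and blue box of swabs, 51x71x46 mm, on the left; origin at the centre of its underside
- syringe: clear plastic syringe lying flat, 25x102x13 mm, on the left; origin at the centre of its underside
- cotton: small heap of cotton balls, 49x63x25 mm, on the left; origin at the centre of its underside
- small_bottle: small clear bottle with a blue cap, 33 mm across, 100 mm tall, on the left; origin at the centre of its foot

How it is judged:
On the way, in this order (a step that is already met when the one before it is completed fails the run):
1. the lid is shut and the dial rests four clicks clockwise of where it started (value of joint lid below 0.05 rad and distance of dial_nose from where it was at the start of the episode between 0.0515 and 0.059 m), for 0.3 s.
2. with the lid shut and the dial so set, the start button is pressed right in (all of step 1 and value of joint start above 0.0035 m), for 0.05 s.
At the end, for the whole second after the job is handed in: lid shut (within 0.05 rad); dial at rest four clicks (80 degrees, within about 6) clockwise of its start; start button pressed at least 3.5 mm after that and out again; vials in their wells (not raised 6 mm); nothing else on the worktop moved 30 mm (all of step 1 and value of joint start below 0.0015 m and height (world z) of each of vial_green, vial_orange, vial_grey below 0.036 m and distance of each of saline, fallen_bottle, swabs, syringe, cotton, small_bottle from where it was at the start of the episode below 0.03 m); the robot touches nothing.
It fails at once if a vial is lifted (15 mm or more) (height (world z) of any of vial_green, vial_orange, vial_grey above 0.045 m).
It fails at once if the dial is taken between the fingers (the grasp point lies within the dial's nose or hub while the fingers touch it) (contact force between the fingers and dial above 0.3 N and y of the grasp point in the frame of dial_nose between -0.006 and 0.006 m and x of the grasp point in the frame of dial_nose between -0.075 and 0.012 m and z of the grasp point in the frame of dial_nose below 0.02 m).
It fails at once if another thing on the worktop is moved 30 mm or more (distance of any of saline, fallen_bottle, swabs, syringe, cotton, small_bottle from where it was at the start of the episode above 0.03 m).
It also fails if it takes over 59 s, if anything falls off the work surface, if the arm or the gripper's body presses on something with over 40 N, if the wrist force passes 120 N, or if a joint passes its speed limit or range.

### The arm

A 7-joint arm with a two-finger parallel gripper is mounted at the origin on a cart in front of the work surface, level with it; the furniture and walls round the work are solid. World frame = base frame: x ahead of the robot, y to its left, z up, the work surface at z = 0. Lengths are in m, angles in rad, forces in N, time in s.
With the tool pointing down it reaches from about 0.4 to 0.85 m from the base axis. Payload 10.4 kg.
Tool frame: the origin (TCP) lies between the finger pads; the fingertips stand ahead of it and the grasp point (between the pads) lies 6 mm ahead of it (finger_overhang is the z of the fingertips in the tool frame, in m); z points along the fingers, y is the direction in which the jaws open and shut (so a half turn about z gives the same grasp; the last joint's range is limited). The gripper opens to 85 mm and grips with 20 to 120 N. Pads are 22 mm wide; open, the fingers measure 114 mm over their backs; the gripper's body (76 mm by 85 mm) begins 54 mm behind the grasp point. The pads swing forward as they close: fully open they stand 13 mm farther back than shut.
Start: joints at [-1.219, 0.332, -0.065, 1.46, 0.022, 1.35, -0.088], TCP at [0.229, 0.582, 0.22] pointing down, gripper open.
Joint ranges: [-2.6, 2.6], [-0.5, 2.12], [-1.47, 1.34], [0.16, 2.42], [-1.27, 4.41], [0.06, 2.06], [-2.6, 2.6]. Speed limits (rad/s): [2.22, 2.22, 2.79, 2.79, 3.14, 3.14, 3.14].

### API

Orientations are given as a unit quaternion [x, y, z, w].
In Python, from workcell import * gives the robot as it stands.
- The arm moves only by the shell command python3 -m creep 'ROWS' [FORCE]. ROWS is JSON, a list of rows, each a list of 7 numbers: the turn, a rotation vector about the tool's x, y, z in rad, then the shift along the tool's x, y, z in mm, then the closure in counts, from 0 (fully open) to 255 (shut). In form: [[wx, wy, wz, dx, dy, dz, claw], ...]. A call has 1 to 8 rows; each row shifts and turns the commanded pose from where the row before left it, along the tool's axes as they then stand; what a row does not reach is not made up. A row lasts 1/10 s, in which the tool goes at most 50 mm and 8.59 degrees, less where a joint would pass 70% of its speed; a pose out of reach is approached as far as the arm can. A call is refused whole if a number of a shift passes 50 or a number of a turn 0.15, either way. A call with a gripper value outside its range is refused whole. The fingers move at their own pace and stop on an object; FORCE is the grip in N (left out, the last holds). Time passes only in rows, so rows that do not move let the fingers close. It gives the time, the measured TCP pose, the force and the opening at its end, in the units of the state.
- get_obs(): the state, without advancing time (a new reading comes with each control period).
- camera(name): name is "side" or "top" or "wrist"; returns (picture, depth): 384x512x3 uint8, blue, green, red; 384x512 float32, m along the optical axis (not along the pixel's ray), 0 where there is no reading.
- camera_model(name): a dict with "camera_matrix" (3x3 intrinsics, pixels), "k1" (the pictures are not rectified: a ray, as slopes to the right and down, at radius r is drawn at 1 + k1 r^2 times it, then the intrinsics apply), "R" (3x3) and "t" (3): a world point X has camera coordinates R X + t; the wrist camera has in their place "mount" (4x4, takes a point from camera to tool coordinates, whose origin is the TCP and whose axes are the flange's). Camera axes: x right, y down, z forward; pixel columns grow to the right and rows downward; lengths in m; the calibration is good to about 2 mm. A picture is of the moment at which its call begins: read the wrist's pose just before it. camera_model takes no time and is no camera call.
- hand_in(): hands the job in, once; it reports no verdict.
The state is a dict: "clock": time; "joint_pos": joint angles; "joint_velocities": joint speeds; "tau": joint torques, N m; "position": TCP position; "ee_rot": TCP orientation; "ft_force": force on the tool from outside, world axes, zero at the start; "torque": the same for the moment, N m; "grip_width": opening from 0.0 (shut) to 1.0 (fully open).
Only numpy, scipy, OpenCV 4.12 (cv2) and the standard library are available. Lean on these libraries where they do the work, as an engineer would, in place of code of your own. Each camera call takes 0.05 s, during which the arm holds its last target.

## Working session

There is one attempt and no reset: what is moved stays moved. The work goes in short steps, Python scripts to look and compute and a shell command to move; the robot and the scene stay as the last step left them, time stands still between calls to the robot, and variables do not carry over. Pictures are saved under pics/ and viewed, and the job is handed in when it is done.

```bash
ls; mkdir -p pics; python3 - <<'E'
from workcell import *
import cv2,numpy as np
o=get_obs();print(o)
for n in("top","side","wrist"):
    p,d=camera(n);cv2.imwrite(f"pics/{n}0.png",p);np.save(f"pics/{n}0.npy",d)
    print(n,camera_model(n))
E
```

```text
pics
{'clock': 0.0, 'joint_pos': array([-1.21858729,  0.33289307, -0.06471275,  1.46095268,  0.02161021,
        1.34990276, -0.08850861]), 'joint_velocities': array([-1.51097220e-04,  6.85365847e-05,  6.47770567e-06, -1.50755122e-03,
       -2.55015327e-04, -5.50825911e-04,  6.31881839e-04]), 'tau': array([-3.32526934e-04, -6.25441718e+01,  4.89502237e-02, -3.91594577e+01,
        1.61654188e-02,  9.98968579e-03,  2.39245594e-05]), 'position': array([0.22866555, 0.58123882, 0.21929732]), 'ee_rot': array([ 1.86296212e-01,  9.82493353e-01, -7.23090081e-04, -9.95920568e-05]), 'ft_force': array([-0.76172784, -0.68374907, -0.28525375]), 'torque': array([0.02710718, 0.02690015, 0.02853928]), 'grip_width': 0.9994685193783306}
top {'camera_matrix': array([[405.23536663,   0.        , 260.17047264],
       [  0.        , 405.23536663, 194.78144231],
       [  0.        ,   0.        ,   1.        ]]), 'k1': -0.0501707228879048, 'R': array([[ 0.05800734, -0.9983045 ,  0.0048246 ],
       [-0.97460102, -0.05767581, -0.21639396],
       [ 0.21630533,  0.00785038, -0.97629421]]), 't': array([-0.
[... 338 characters left out ...]
0594905e-01, -9.16176110e-01],
       [ 9.65697985e-04, -9.16237479e-01, -4.00634433e-01]]), 't': array([0.50518195, 0.12625614, 1.47276587])}
wrist {'camera_matrix': array([[269.25578531,   0.        , 255.73751556],
       [  0.        , 269.25578531, 191.55040367],
       [  0.        ,   0.        ,   1.        ]]), 'k1': 0.008345601505185625, 'mount': array([[-6.84044212e-05, -9.66270497e-01, -2.57529264e-01,
         6.56684086e-02],
       [ 9.99999774e-01,  1.06047959e-04, -6.63518458e-04,
        -5.02715689e-04],
       [ 6.68448763e-04, -2.57529252e-01,  9.66270272e-01,
        -1.53597365e-01],
       [ 0.00000000e+00,  0.00000000e+00,  0.00000000e+00,
         1.00000000e+00]])}
```

View pics/top0.png

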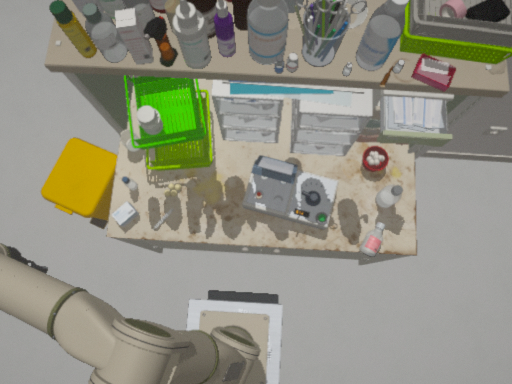

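View pics/side0.png

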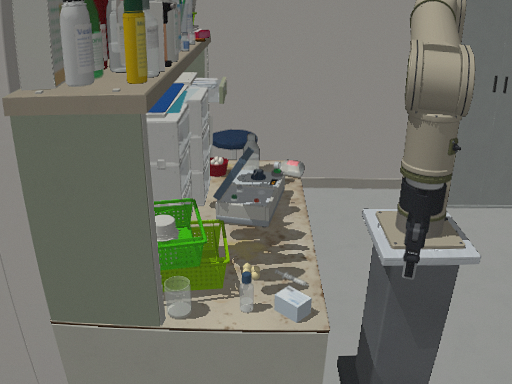

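```bash
python3 - <<'E'
import cv2
p=cv2.imread('pics/top0.png')
cv2.imwrite('pics/top0c.png',cv2.resize(p[50:250,200:400],None,fx=3,fy=3,interpolation=cv2.INTER_CUBIC))
E
```

```text
(no output)
```

View pics/top0c.png

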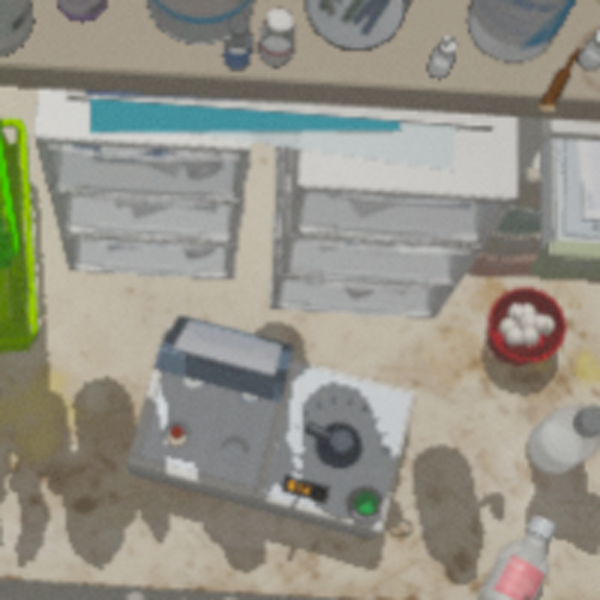

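The top view shows the warmer near column 290, row 190, the dial at about (313,197), the green button at (322,217), and the raised lid at (275,172). I'll turn these into points next.

```bash
cat > h.py <<'E'
from workcell import *
import cv2,numpy as np
from scipy.spatial.transform import Rotation as Ro
def pose(n,o=None):
    m=camera_model(n);K=m["camera_matrix"];k=m["k1"]
    if n=="wrist":
        o=o or get_obs();T=np.eye(4);T[:3,:3]=Ro.from_quat(o["ee_rot"]).as_matrix();T[:3,3]=o["position"]
        T=T@m["mount"];return K,k,T[:3,:3],T[:3,3]
    return K,k,m["R"].T,-m["R"].T@m["t"]
def ray(P,u,v):
    K,k,R,c=P;a=np.array([(u-K[0,2])/K[0,0],(v-K[1,2])/K[1,1]]);s=a.copy()
    for _ in range(20): s=a/(1+k*(s@s))
    return c,R@np.array([*s,1.])
def onz(P,u,v,z):
    c,r=ray(P,u,v);return c+r*(z-c[2])/r[2]
def dep(P,u,v,d):
    c,r=ray(P,u,v);return c+r*d
def proj(P,X):
    K,k,R,c=P;q=R.T@(np.array(X)-c);s=q[:2]/q[2];s=s*(1+k*(s@s));return K[0,0]*s[0]+K[0,2],K[1,1]*s[1]+K[1,2]
E
python3 - <<'E'
from h import *
np.set_printoptions(precision=4,suppress=True)
P=pose("top");d=np.load('pics/top0.npy')
f=lambda x,y:(200+x/3,50+y/3)
for n,(x,y),z in [("hub",(340,443),.1),("nose",(308,430),.1),("green",(366,503),.078),("deckBR",(413,392),.072),("deckFR",(375,535),.072),("FLtop",(130,465),.072),("deckBL",(300,365),.072),("lidtopL",(178,320),.17),("lidtopR",(290,348),.17),("lidlowL",(162,365),.15),("lidlowR",(280,397),.15),("shelfedge",(300,100),.3),("drawer",(350,310),.1)]:
    u,v=f(x,y);print(n,u,v,onz(P,u,v,z),dep(P,u,v,d[int(round(v)),int(round(u))]))
E
```

```text
hub 313.3333333333333 197.66666666666666 [ 0.503  -0.2413  0.1   ] [ 0.5028 -0.2411  0.101 ]
nose 302.6666666666667 193.33333333333334 [ 0.5156 -0.2054  0.1   ] [ 0.5159 -0.2055  0.0989]
green 322.0 217.66666666666666 [ 0.4413 -0.275   0.078 ] [ 0.4388 -0.2728  0.0927]
deckBR 337.66666666666663 180.66666666666666 [ 0.5736 -0.3264  0.072 ] [ 0.574  -0.3267  0.0707]
deckFR 325.0 228.33333333333334 [ 0.407  -0.2869  0.072 ] [ 0.4106 -0.2908  0.0471]
FLtop 243.33333333333334 205.0 [ 0.47   -0.0099  0.072 ] [ 0.474  -0.0089  0.0512]
deckBL 300.0 171.66666666666669 [ 0.5978 -0.1963  0.072 ] [ 0.5968 -0.196   0.0755]
lidtopL 259.3333333333333 156.66666666666669 [ 0.6117 -0.0553  0.17  ] [ 0.6273 -0.0545  0.1216]
lidtopR 296.6666666666667 166.0 [ 0.5877 -0.1761  0.17  ] [ 0.6078 -0.1815  0.1036]
lidlowL 254.0 171.66666666666669 [ 0.5665 -0.0408  0.15  ] [ 0.5519 -0.0422  0.202 ]
lidlowR 293.3333333333333 182.33333333333334 [ 0.5385 -0.1691  0.15  ] [ 0.5239 -0.1649  0.2064]
shelfedge 300.0 83.33333333333334 [ 0.808 -0.166  0.3  ] [ 0.702  -0.1499  0.4977]
drawer 316.6666666666667 153.33333333333331 [ 0.6578 -0.2481  0.1   ] [ 0.6814 -0.2572  0.0308]
```

```bash
python3 -c "
import workcell;print([x for x in dir(workcell) if x[0]!='_']);print(getattr(workcell,'finger_overhang',None))"
python3 -m creep '[[0,0,0,0,0,-30,255],[0,0,0,-30,-29,-20,255],[0,0,0,-30,-29,-10,255],[0,0,0,-30,-29,-10,255],[0,0,0,-30,-29,-10,255],[0,0,0,-30,-29,0,255],[0,0,0,-30,-29,0,255],[0,0,0,-30,-29,0,255]]' 30
python3 -m creep '[[0,0,0,-30,-29,0,255],[0,0,0,-30,-29,0,255],[0,0,0,-15,-34,0,255],[0,0,0,-15,-34,0,255],[0,0,0,-15,-34,0,255],[0,0,0,-15,-34,0,255],[0,0,0,-15,-34,0,255],[0,0,0,-15,-34,0,255]]'
```

```text
['MotionError', 'camera', 'camera_model', 'finger_overhang', 'get_obs', 'hand_in']
0.025
clock: 0.95
position: [0.3503, 0.3141, 0.3]
ee_rot: [0.186, 0.982, 0.0, -0.0]
ft_force: [0.5, 0.2, 0.3]
grip_width: 0.001
clock: 1.75
position: [0.3932, 0.0155, 0.3]
ee_rot: [0.186, 0.982, 0.0, -0.0]
ft_force: [0.2, 0.6, -0.3]
grip_width: -0.002
```

```bash

python3 -m creep '[[0,0,0,-15,-34,0,255],[0,0,0,-15,-34,0,255],[0,0,0,-15,-34,0,255],[0,0,0,-15,-34,0,255],[0,0,0,-15,-34,0,255],[0,0,0,0,0,0,255]]'
python3 - <<'E'
from h import *
import json
o=get_obs();p,d=camera("wrist");cv2.imwrite("pics/w1.png",p);np.save("pics/w1.npy",d)
P=pose("wrist",o);import pickle;pickle.dump(P,open("pics/w1.pkl","wb"));print(o["position"],o["joint_pos"])
E
```

```text
clock: 2.35
position: [0.4003, -0.1732, 0.3002]
ee_rot: [0.19, 0.982, -0.0, 0.0]
ft_force: [0.1, 0.9, 0.0]
grip_width: 0.001
[ 0.40031105 -0.17323219  0.30020852] [-0.58349078 -0.24776694  0.75714328  1.82434797  0.16975136  1.49946022
  1.33513235]
```

View pics/w1.png

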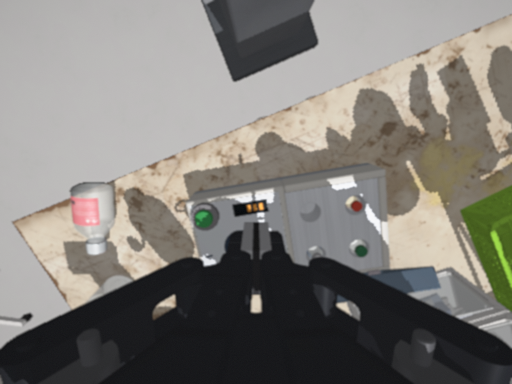

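The wrist view shows the button at (203,215), the display, and the vials with grey (310,210), red (356,205) and green (358,248) caps. The gripper hides the dial. I'll move forward so the dial shows above the fingers.

```bash

python3 -m creep '[[0,0,0,-35,0,-10,255],[0,0,0,-35,0,-10,255],[0,0,0,-40,0,0,255],[0,0,0,0,0,0,255]]'
python3 - <<'E'
from h import *
import pickle
o=get_obs();p,d=camera("wrist");cv2.imwrite("pics/w2.png",p);np.save("pics/w2.npy",d)
P=pose("wrist",o);pickle.dump(P,open("pics/w2.pkl","wb"));print(o["position"],o["joint_pos"])
cv2.imwrite("pics/w2c.png",cv2.resize(p[60:310,130:430],(750,600*25//24),interpolation=cv2.INTER_CUBIC)[:600])
E
```

```text
clock: 2.8
position: [0.506, -0.2057, 0.3161]
ee_rot: [0.184, 0.983, -0.004, -0.004]
ft_force: [0.3, 1.5, -0.7]
grip_width: 0.003
[ 0.5059517  -0.20567633  0.31610414] [-0.55762324  0.16359842  0.98056192  1.54842306 -0.12675832  1.50778629
  1.62588525]
```

View pics/w2.png

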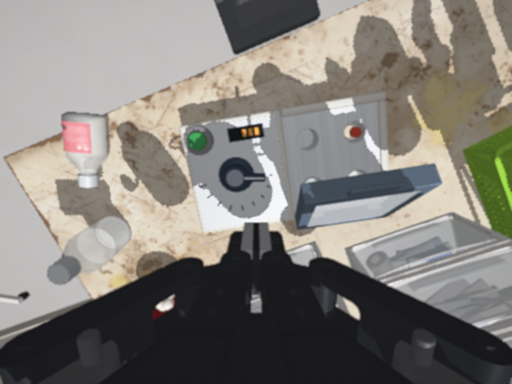

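```bash
python3 - <<'E'
import cv2
p=cv2.imread('pics/w2.png')
cv2.imwrite('pics/w2d.png',cv2.resize(p[90:240,170:310],None,fx=4,fy=4,interpolation=cv2.INTER_CUBIC))
cv2.imwrite('pics/w2l.png',cv2.resize(p[80:240,270:450],None,fx=3.5,fy=3.5,interpolation=cv2.INTER_CUBIC))
E
```

```text
(no output)
```

View pics/w2d.png

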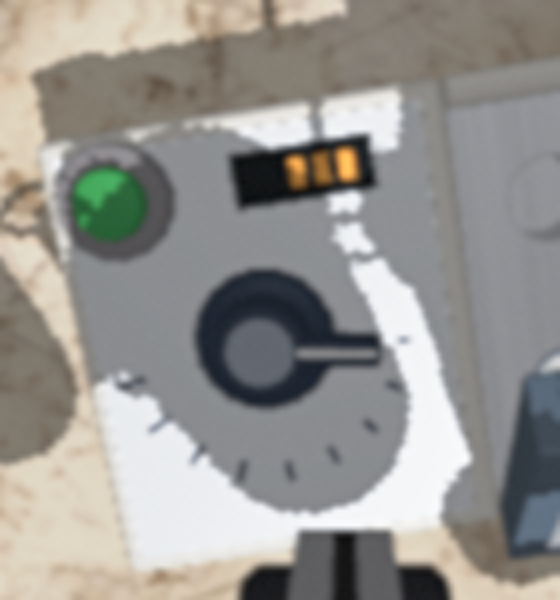

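View pics/w2l.png

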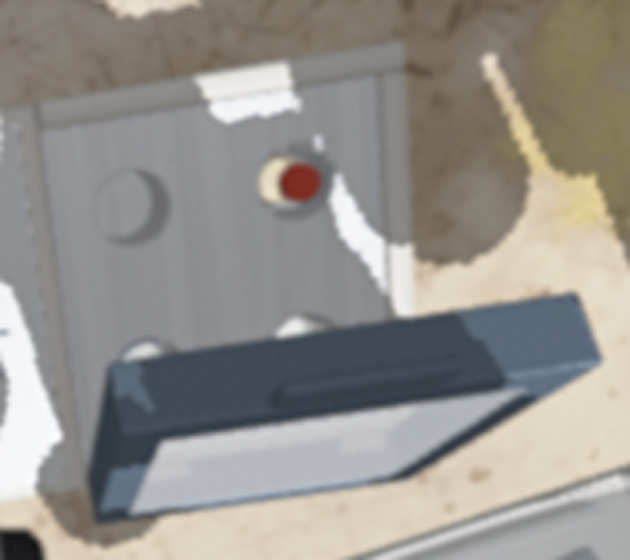

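```bash
python3 - <<'E'
from h import *
import pickle
np.set_printoptions(precision=4,suppress=True)
P=pickle.load(open('pics/w2.pkl','rb'));d=np.load('pics/w2.npy')
f=lambda x,y:(170+x/4,90+y/4)
def Z(x,y,z): return onz(P,*f(x,y),z)
def D(x,y):
    u,v=f(x,y);return dep(P,u,v,d[int(round(v)),int(round(u))])
hub=Z(262,353,.1);tip=Z(379,353,.1)
print("hub",hub,D(262,353),"tip",tip,D(375,353))
v=tip-hub;print("nose ang",np.degrees(np.arctan2(v[1],v[0])),np.hypot(*v[:2]))
for t in[(404,340),(394,385),(371,427),(334,455),(291,470),(242,470),(200,455),(160,425),(130,383)]:
    q=Z(*t,.072)-hub;print("tick",np.degrees(np.arctan2(q[1],q[0])),np.hypot(*q[:2]))
for t in [(110,203),(100,203),(110,190)]: print("btn",D(*t))
print("btn z.08",Z(110,203,.08))
FR=Z(42,150,.072);BR=Z(135,570,.072);FL=onz(P,270+385/3.5,80+75/3.5,.072);print("FR",FR,"BR",BR,"FL",FL)
for a,b in((BR,FR),):
    print("yaw",np.degrees(np.arctan2(*(a-b)[1::-1])))
e=FL-FR;print("yaw",np.degrees(np.arctan2(e[1],e[0]))-90,np.linalg.norm(e),np.linalg.norm(BR-FR))
g=lambda x,y:(270+x/3.5,80+y/3.5)
for n,t in dict(topFR=(112,365),topFL=(575,297),BotR=(100,520),edgeFarL=(600,357),midedge=(345,335),face1=(200,470),face2=(400,440),rearL=(410,480),frameR=(125,500)).items():
    u,v=g(*t);print(n,dep(P,u,v,d[int(round(v)),int(round(u))]))
for n,t in dict(red=(300,182),grey=(130,205)).items():
    u,v=g(*t);print(n,dep(P,u,v,d[int(round(v)),int(round(u))]))
E
```

```text
hub [ 0.5061 -0.2391  0.1   ] [ 0.5063 -0.2392  0.0992] tip [ 0.5209 -0.2008  0.1   ] [ 0.5205 -0.2022  0.0995]
nose ang 68.8914657818099 0.041032374501337045
tick 67.94887129512956 0.05107142976907331
tick 47.8984161698477 0.05085775198399518
tick 27.027139351598542 0.05213153343088668
tick 6.986020871863352 0.0521882387886796
tick -12.53308595711554 0.052730101432748845
tick -33.1954233189017 0.05334269541167713
tick -51.730315562173246 0.05355370951562142
tick -72.23715554419414 0.05425070047014049
tick -92.84069628934469 0.055728986684997664
btn [ 0.4395 -0.2692  0.0929]
btn [ 0.4382 -0.2726  0.0921]
btn [ 0.4355 -0.2673  0.0931]
btn z.08 [ 0.4393 -0.2721  0.08  ]
FR [ 0.4131 -0.2891  0.072 ] BR [ 0.5741 -0.3241  0.072 ] FL [ 0.4822 -0.0135  0.072 ]
yaw -12.281161352453738
yaw -14.078894112942137 0.2841124385731216 0.16470139630586042
topFR [ 0.5204 -0.1621  0.2   ]
topFL [ 0.5492 -0.0323  0.1994]
BotR [ 0.615  -0.1812  0.0872]
edgeFarL [ 0.5642 -0.0354  0.2104]
midedge [ 0.5364 -0.0962  0.1993]
face1 [ 0.58   -0.1422  0.1545]
face2 [ 0.5957 -0.0732  0.1516]
rearL [ 0.6909 -0.0219 -0.0012]
frameR [ 0.5952 -0.1693  0.1222]
red [ 0.5098 -0.0572  0.0747]
grey [ 0.499  -0.118   0.0292]
```

The nose reads 69° in the world frame, the same as the first tick, so the dial is at stop 0. Yaw is about -12.5°, the dial axis is near (0.505,-0.240), the button top near (0.438,-0.270,0.092), and the lid is open about 0.98 rad. I'll go to the lid now.

```bash

python3 -m creep '[[0,0,0,-5,30,-4,255],[0,0,0,-5,30,0,255],[0,0,0,-6,30,0,255],[0,0,0,-6,29,0,255],[0,0,0,0,0,20,255],[0,0,0,0,0,20,255],[0,0,0,0,0,10,255],[0,0,0,0,0,0,255]]'
python3 -c "
from h import *
print(get_obs()['joint_pos'],get_obs()['position'])"
```

```text
clock: 3.65
position: [0.565, -0.1049, 0.2737]
ee_rot: [0.186, 0.982, 0.001, -0.001]
ft_force: [-0.3, 0.0, 1.0]
grip_width: -0.004
[-0.64029297  0.25856445  0.90759007  1.55291212 -0.2066275   1.43210238
  1.47612514] [ 0.56501636 -0.10489461  0.27365221]
```

```bash

python3 -m creep '[[0,0,0,0,0,15,255],[0,0,0,0,0,15,255],[0,0,0,0,0,9,255],[0,0,0,2,0,8,255],[0,0,0,2,0,8,255],[0,0,0,2,0,8,255]]'
python3 -m creep '[[0,0,0,3,0,10,255],[0,0,0,3,0,10,255],[0,0,0,3,-1,10,255],[0,0,0,3,-1,10,255]]'
```

```text
clock: 4.25
position: [0.5604, -0.1033, 0.2106]
ee_rot: [0.186, 0.982, 0.0, -0.0]
ft_force: [-0.1, -0.3, -0.7]
grip_width: 0.003
clock: 4.65
position: [0.5483, -0.1007, 0.1704]
ee_rot: [0.186, 0.982, 0.0, -0.0]
ft_force: [1.0, -0.3, 1.1]
grip_width: 0.003
```

```bash

python3 -m creep '[[0,0,0,4,-1,10,255],[0,0,0,4,-1,10,255],[0,0,0,4,-1,10,255],[0,0,0,4,-1,8,255]]'
python3 -m creep '[[0,0,0,2,0,5,255],[0,0,0,0,0,5,255]]'
python3 -m creep '[[0,0,0,0,0,3,255],[0,0,0,0,0,0,255]]'
```

```text
clock: 5.05
position: [0.5317, -0.0985, 0.1322]
ee_rot: [0.186, 0.982, 0.0, -0.0]
ft_force: [0.4, -0.0, 1.5]
grip_width: -0.002
clock: 5.25
position: [0.5302, -0.0978, 0.1228]
ee_rot: [0.186, 0.982, 0.0, -0.0]
ft_force: [-0.5, -0.4, 1.4]
grip_width: 0.0
clock: 5.45
position: [0.5304, -0.0978, 0.1199]
ee_rot: [0.186, 0.982, 0.0, -0.0]
ft_force: [-1.0, -0.2, 0.7]
grip_width: 0.005
```

```bash

python3 -m creep '[[0,0,0,0,0,3,255],[0,0,0,0,0,0,255]]'
python3 -m creep '[[0,0,0,0,0,3,255],[0,0,0,0,0,0,255]]'
```

```text
clock: 5.65
position: [0.5304, -0.0979, 0.117]
ee_rot: [0.186, 0.982, 0.0, -0.0]
ft_force: [0.9, -0.1, 0.5]
grip_width: 0.002
clock: 5.85
position: [0.5303, -0.0978, 0.1139]
ee_rot: [0.186, 0.982, 0.0, -0.0]
ft_force: [0.1, -0.6, 0.6]
grip_width: 0.002
```

```bash
python3 - <<'E'
from h import *
p,d=camera("side");np.save('pics/s1.npy',d);cv2.imwrite('pics/s1.png',cv2.resize(p[120:260,180:340],None,fx=4,fy=4,interpolation=cv2.INTER_CUBIC))
E
```

```text
(no output)
```

View pics/s1.png

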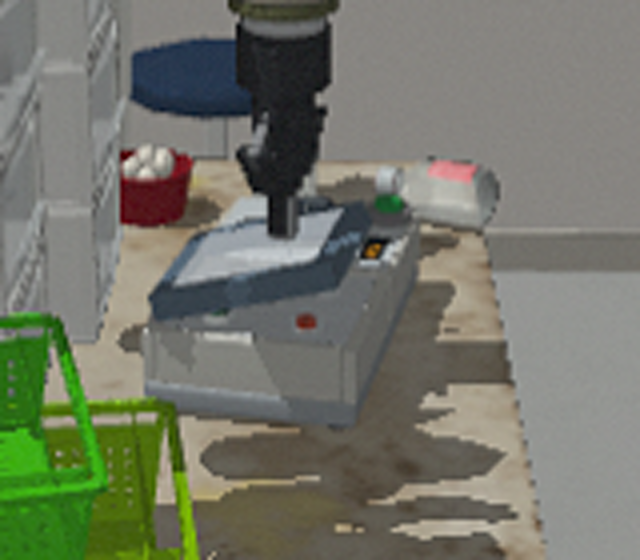

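The lid is still open by about 10°, with the fingertip on the window at (285,230). I'll keep pressing.

```bash

python3 -m creep '[[0,0,0,3,-1,4,255],[0,0,0,3,0,4,255],[0,0,0,3,-1,4,255]]'
python3 -m creep '[[0,0,0,2,0,3,255],[0,0,0,0,0,0,255]]'
python3 -m creep '[[0,0,0,2,0,3,255],[0,0,0,0,0,0,255]]'
```

```text
clock: 6.2
position: [0.5209, -0.0962, 0.1017]
ee_rot: [0.186, 0.982, 0.0, -0.0]
ft_force: [0.4, -0.2, -0.1]
grip_width: 0.0
clock: 6.4
position: [0.5187, -0.0954, 0.0986]
ee_rot: [0.186, 0.982, 0.0, -0.001]
ft_force: [-0.5, -0.2, 0.3]
grip_width: -0.002
clock: 6.6
position: [0.5172, -0.0948, 0.0959]
ee_rot: [0.186, 0.982, 0.0, -0.0]
ft_force: [-0.1, 0.5, -0.7]
grip_width: 0.002
```

```bash
python3 - <<'E'
from h import *
p,d=camera("side");np.save('pics/s2.npy',d);cv2.imwrite('pics/s2.png',cv2.resize(p[120:260,180:340],None,fx=4,fy=4,interpolation=cv2.INTER_CUBIC))
p,d=camera("wrist");cv2.imwrite('pics/w3.png',p)
print(get_obs()['ft_force'])
E
```

```text
[ 0.12809085  0.05880223 -0.39893452]
```

View pics/s2.png

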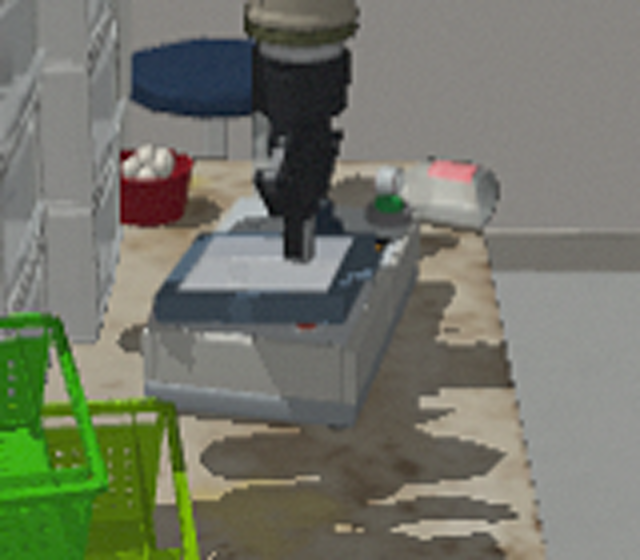

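View pics/w3.png

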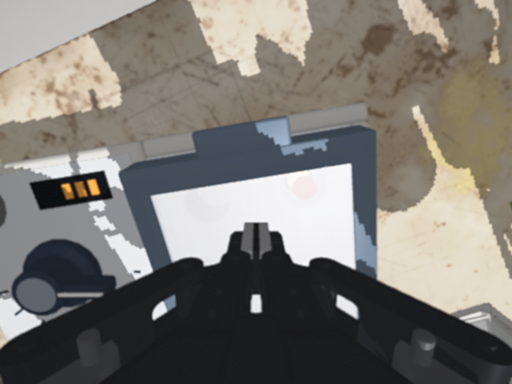

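```bash

python3 -m creep '[[0,0,0,2,0,3,255],[0,0,0,0,0,0,255]]'
python3 -m creep '[[0,0,0,0,0,2,255],[0,0,0,0,0,0,255]]'
python3 -m creep '[[0,0,0,0,0,2,255],[0,0,0,0,0,0,255]]'
```

```text
clock: 6.9
position: [0.5153, -0.0941, 0.0928]
ee_rot: [0.186, 0.982, 0.0, -0.0]
ft_force: [0.8, 0.0, 0.1]
grip_width: 0.001
clock: 7.1
position: [0.5156, -0.0942, 0.0909]
ee_rot: [0.186, 0.982, 0.0, -0.0]
ft_force: [-0.2, -0.2, -0.3]
grip_width: -0.001
clock: 7.3
position: [0.5156, -0.0942, 0.0889]
ee_rot: [0.186, 0.982, 0.0, -0.0]
ft_force: [0.2, 1.0, -0.7]
grip_width: 0.001
```

```bash
python3 - <<'E'
from h import *
np.set_printoptions(precision=4,suppress=True)
p,d=camera("side");cv2.imwrite('pics/s3.png',cv2.resize(p[120:260,180:340],None,fx=4,fy=4,interpolation=cv2.INTER_CUBIC))
P=pose("side")
for n,(x,y) in dict(frameL=(240,308),fl2=(335,305),frontL=(345,300),frontmid=(370,265),win1=(250,280),win2=(320,275),tip=(300,255),tipup=(300,240)).items():
    u,v=180+x/4,120+y/4;print(n,dep(P,u,v,d[int(round(v)),int(round(u))]))
o=get_obs();w=pose("wrist",o);p,d=camera("wrist");cv2.imwrite('pics/w4.png',p)
for u,v in[(150,165),(360,150),(240,145),(180,210),(340,190),(280,180),(257,245),(247,245)]:print(u,v,dep(w,u,v,d[v,u]))
E
```

```text
frameL [ 0.5594 -0.0309  0.093 ]
fl2 [ 0.4871 -0.0199  0.1014]
frontL [ 0.4795 -0.0234  0.1041]
frontmid [ 0.4589 -0.0958  0.1022]
win1 [ 0.5531 -0.0693  0.0996]
win2 [ 0.4985 -0.0801  0.0998]
tip [ 0.5143 -0.0801  0.1167]
tipup [ 0.5144 -0.0756  0.1312]
150 165 [ 0.4553 -0.1317  0.1002]
360 150 [ 0.4888 -0.0252  0.0995]
240 145 [ 0.4631 -0.083   0.1003]
180 210 [ 0.4841 -0.1279  0.0999]
340 190 [ 0.5063 -0.0411  0.0985]
280 180 [ 0.4886 -0.07    0.0995]
257 245 [ 0.5043 -0.0898  0.1336]
247 245 [ 0.5027 -0.0939  0.1337]
```

View pics/s3.png

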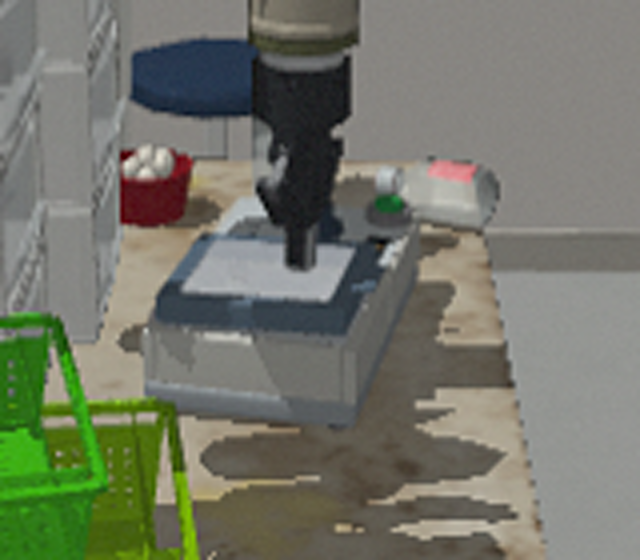

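View pics/w4.png

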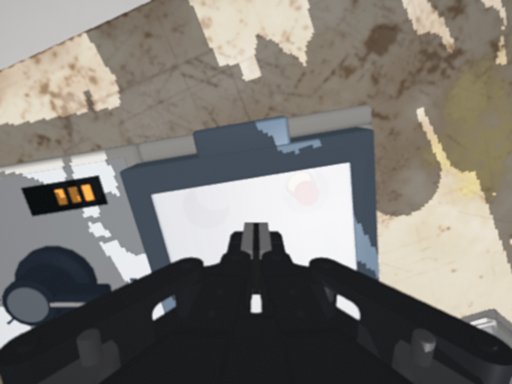

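```bash
python3 - <<'E'
from h import *
np.set_printoptions(precision=4,suppress=True)
m=camera_model("wrist");M=m["mount"];K=m["camera_matrix"]
d=np.load('pics/w2.npy')
for u in (248,257,264):
  for v in range(214,262,4):
    c,r=ray((K,m["k1"],M[:3,:3],M[:3,3]),u,v);print(u,v,c+r*d[v,u])
E
```

```text
248 214 [-0.0764 -0.0129  0.2433]
248 218 [-0.083  -0.0129  0.2432]
248 222 [ 0.0118 -0.0048 -0.0159]
248 226 [ 0.0113 -0.0047 -0.0205]
248 230 [ 0.0114 -0.0045 -0.026 ]
248 234 [ 0.0119 -0.0044 -0.0321]
248 238 [ 0.0121 -0.0042 -0.0371]
248 242 [ 0.0115 -0.0041 -0.0402]
248 246 [ 0.0116 -0.004  -0.0444]
248 250 [ 0.0117 -0.0039 -0.0485]
248 254 [ 0.0126 -0.0037 -0.0538]
248 258 [ 0.0122 -0.0037 -0.0563]
257 214 [-0.0763  0.0012  0.2431]
257 218 [-0.0826  0.0012  0.2421]
257 222 [ 0.0117  0.0001 -0.0157]
257 226 [ 0.0116  0.0001 -0.0211]
257 230 [ 0.0121  0.     -0.0276]
257 234 [ 0.0118  0.     -0.0319]
257 238 [ 0.0116  0.     -0.0361]
257 242 [ 0.0118 -0.     -0.0408]
257 246 [ 0.0117 -0.     -0.0446]
257 250 [ 0.0115 -0.     -0.048 ]
257 254 [ 0.0098 -0.     -0.0485]
257 258 [ 0.0082 -0.     -0.0489]
264 214 [-0.0767  0.0121  0.2442]
264 218 [-0.0827  0.0121  0.2426]
264 222 [ 0.0119  0.0039 -0.0161]
264 226 [ 0.0121  0.0037 -0.0224]
264 230 [ 0.0119  0.0036 -0.0272]
264 234 [ 0.012   0.0034 -0.0323]
264 238 [ 0.0113  0.0033 -0.0355]
264 242 [ 0.011   0.0032 -0.0392]
264 246 [ 0.0117  0.0031 -0.0447]
264 250 [ 0.0113  0.003  -0.0476]
264 254 [ 0.0127  0.0028 -0.054 ]
264 258 [ 0.0128  0.0027 -0.0574]
```

Depth puts the visible fingertip about 12 mm behind the TCP, which matches the tip sitting on the lid at about 0.100. The lid is almost shut. I'll press on until the stop gives a force.

```bash

python3 -m creep '[[0,0,0,0,0,2,255],[0,0,0,0,0,0,255]]'
python3 -m creep '[[0,0,0,0,0,2,255],[0,0,0,0,0,0,255]]'
python3 -m creep '[[0,0,0,0,0,2,255],[0,0,0,0,0,0,255]]'
```

```text
clock: 7.6
position: [0.5156, -0.0941, 0.087]
ee_rot: [0.186, 0.982, 0.0, -0.0]
ft_force: [-0.5, 0.4, -0.9]
grip_width: 0.001
clock: 7.8
position: [0.5157, -0.0942, 0.085]
ee_rot: [0.186, 0.982, 0.0, -0.0]
ft_force: [0.1, 0.4, 0.2]
grip_width: -0.001
clock: 8.0
position: [0.5158, -0.0942, 0.0846]
ee_rot: [0.187, 0.982, 0.001, -0.0]
ft_force: [-9.9, 1.9, 24.1]
grip_width: 0.004
```

The stop is firm at 24 N with TCP z 0.085, so the tips are at tool z of about -0.011. I'll lift off and look at the dial from closer.

```bash

python3 -m creep '[[0,0,0,0,0,-40,255],[0,0,0,-16,-22,-35,255],[0,0,0,-16,-22,-35,255],[0,0,0,-17,-22,0,255],[0,0,0,-17,-22,0,255],[0,0,0,0,0,0,255],[0,0,0,0,0,0,255]]'
python3 - <<'E'
from h import *
import pickle
o=get_obs();p,d=camera("wrist");cv2.imwrite("pics/w5.png",p);np.save("pics/w5.npy",d)
P=pose("wrist",o);pickle.dump(P,open("pics/w5.pkl","wb"));print(o["position"],o["joint_pos"])
E
```

```text
clock: 8.7
position: [0.5446, -0.2008, 0.1928]
ee_rot: [0.187, 0.982, -0.0, -0.0]
ft_force: [-0.3, 1.0, -0.3]
grip_width: -0.001
[ 0.5445699  -0.20081088  0.19277505] [-0.46981832  0.34268138  0.92443275  1.66008627 -0.28323344  1.2820696
  1.70281645]
```

View pics/w5.png

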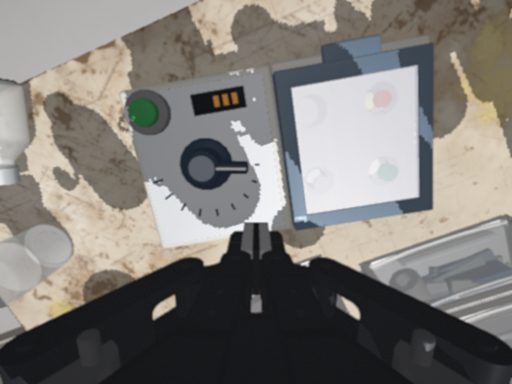

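```bash
python3 - <<'E'
import cv2
p=cv2.imread('pics/w5.png')
cv2.imwrite('pics/w5d.png',cv2.resize(p[80:230,115:275],None,fx=4,fy=4,interpolation=cv2.INTER_CUBIC))
E
```

```text
(no output)
```

View pics/w5d.png

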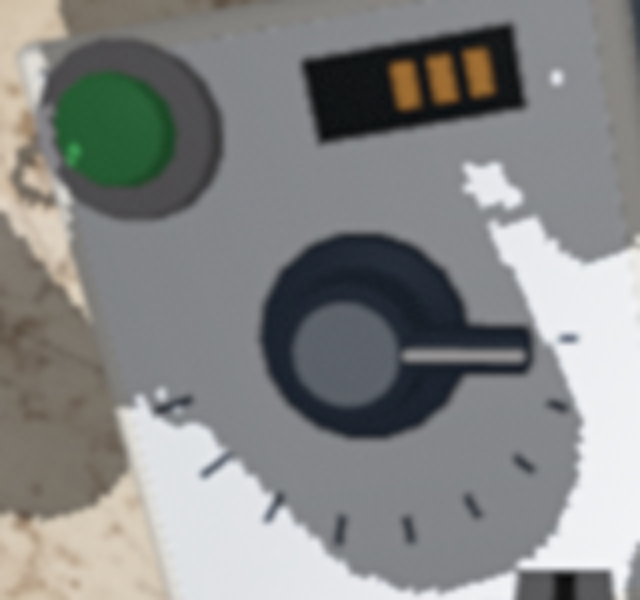

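```bash
python3 - <<'E'
from h import *
import pickle
np.set_printoptions(precision=4,suppress=True)
P=pickle.load(open('pics/w5.pkl','rb'));d=np.load('pics/w5.npy')
f=lambda x,y:(115+x/4-.375,80+y/4-.375)
def Z(x,y,z): return onz(P,*f(x,y),z)
def D(x,y):
    u,v=f(x,y);return dep(P,u,v,d[int(round(v)),int(round(u))])
hub=Z(347,354,.1);tip=Z(529,355,.1);sk=Z(363,335,.081)
print("hub",hub,D(347,354),"tip",tip,D(515,355),"skirt",sk,D(300,300))
v=tip-hub;print("nose ang",np.degrees(np.arctan2(v[1],v[0])),np.hypot(*v[:2]))
T=[Z(*t,.072) for t in[(568,338),(557,405),(524,463),(473,506),(408,530),(340,530),(274,509),(214,464),(173,405)]]
A=np.array(T)[:,:2];# circle fit
s=np.linalg.lstsq(np.c_[2*A,np.ones(9)],(A**2).sum(1),rcond=None)[0];print("tick centre",s[:2])
for t in T:
    q=t[:2]-s[:2];print(np.degrees(np.arctan2(q[1],q[0])).round(1),end=' ')
print("btn",D(112,130),Z(112,130,.092),D(80,110),D(200,150))
E
```

```text
hub [ 0.5049 -0.24    0.1   ] [ 0.5047 -0.2395  0.1019] tip [ 0.5206 -0.2009  0.1   ] [ 0.5193 -0.2038  0.1007] skirt [ 0.5037 -0.2391  0.081 ] [ 0.4896 -0.245   0.0991]
nose ang 68.12504717887973 0.04210259545157119
tick centre [ 0.5048 -0.2417]
68.3 48.9 29.4 9.6 -10.9 -30.8 -50.7 -72.0 -92.1 btn [ 0.4397 -0.2696  0.0935] [ 0.4394 -0.2701  0.092 ] [ 0.4329 -0.2747  0.092 ] [ 0.4495 -0.2561  0.0836]
```

```bash

python3 -m creep '[[0,0,0,23,-9,0,255],[0,0,0,23,-8,0,255],[0,0,0,0,0,30,255],[0,0,0,0,0,30,255],[0,0,0,0,0,30,255],[0,0,0,0,0,16,255],[0,0,0,0,0,10,255],[0,0,0,0,0,0,255]]'
```

```text
clock: 9.55
position: [0.4956, -0.1987, 0.0766]
ee_rot: [0.186, 0.983, 0.0, -0.001]
ft_force: [1.5, 0.3, 0.1]
grip_width: -0.002
```

```bash

python3 -m creep '[[0,0,0,-3,0,0,255],[0,0,0,-2,0,0,255],[0,0,0,0,0,0,255]]'
python3 -m creep '[[0,0,0,-2,0,0,255],[0,0,0,0,0,0,255]]'
python3 -m creep '[[0,0,0,-1,0,0,255],[0,0,0,0,0,0,255]]'
```

```text
clock: 9.85
position: [0.5014, -0.2013, 0.078]
ee_rot: [0.186, 0.982, 0.0, 0.001]
ft_force: [-0.5, 0.6, 0.7]
grip_width: 0.003
clock: 10.05
position: [0.5027, -0.2019, 0.0774]
ee_rot: [0.186, 0.982, 0.0, 0.0]
ft_force: [0.5, -0.2, 0.3]
grip_width: -0.002
clock: 10.25
position: [0.5032, -0.2022, 0.0771]
ee_rot: [0.186, 0.982, 0.0, -0.0]
ft_force: [-0.8, 0.0, -0.6]
grip_width: -0.001
```

```bash

for i in 1; do python3 -m creep '[[0,0,0,-1,0,0,255],[0,0,0,0,0,0,255]]'; python3 -m creep '[[0,0,0,-1,0,0,255],[0,0,0,0,0,0,255]]';python3 -m creep '[[0,0,0,-1,0,0,255],[0,0,0,0,0,0,255]]'; done
```

```text
clock: 10.45
position: [0.5038, -0.2023, 0.077]
ee_rot: [0.186, 0.982, 0.0, -0.001]
ft_force: [-3.9, 1.5, 3.4]
grip_width: -0.003
clock: 10.65
position: [0.5042, -0.2025, 0.0769]
ee_rot: [0.186, 0.982, 0.001, -0.001]
ft_force: [-6.7, 4.1, 5.3]
grip_width: -0.003
clock: 10.85
position: [0.5047, -0.2026, 0.0769]
ee_rot: [0.187, 0.982, 0.001, -0.002]
ft_force: [-9.1, 4.2, 8.9]
grip_width: -0.003
```

```bash
python3 - <<'E'
from h import *
np.set_printoptions(precision=4,suppress=True)
m=camera_model("wrist");M=m["mount"];K=m["camera_matrix"]
d=np.load('pics/w2.npy')
for u in (60,100,140,180,190,200,215,235):
  for v in range(232,330,6):
    if d[v,u]<.25:
      c,r=ray((K,m["k1"],M[:3,:3],M[:3,3]),u,v);print(u,v,c+r*d[v,u]);break
p,_=camera("wrist");cv2.imwrite("pics/w6.png",p)
p,_=camera("side");cv2.imwrite('pics/s4.png',cv2.resize(p[120:260,180:340],None,fx=4,fy=4,interpolation=cv2.INTER_CUBIC))
p,_=camera("top");cv2.imwrite('pics/t4.png',cv2.resize(p[100:250,220:370],None,fx=4,fy=4,interpolation=cv2.INTER_CUBIC))
E
```

```text
60 316 [ 0.012  -0.0558 -0.0887]
100 298 [ 0.0124 -0.0487 -0.0814]
140 280 [ 0.0125 -0.0403 -0.072 ]
180 262 [ 0.0129 -0.0296 -0.0606]
190 262 [ 0.0146 -0.025  -0.0637]
200 262 [ 0.0123 -0.0222 -0.0596]
215 268 [ 0.0081 -0.0169 -0.0569]
235 232 [ 0.0079 -0.0116 -0.0205]
```

View pics/w6.png

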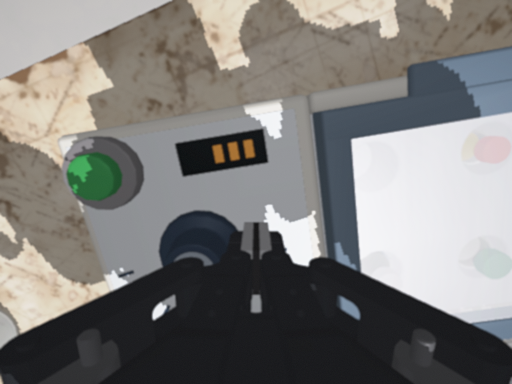

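View pics/s4.png

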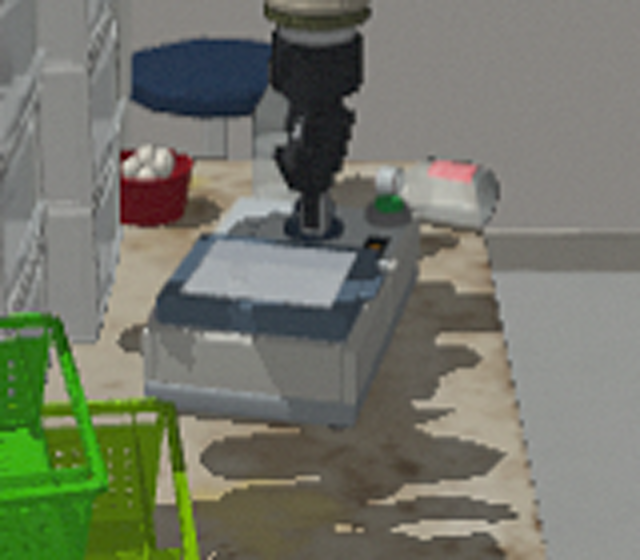

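View pics/t4.png

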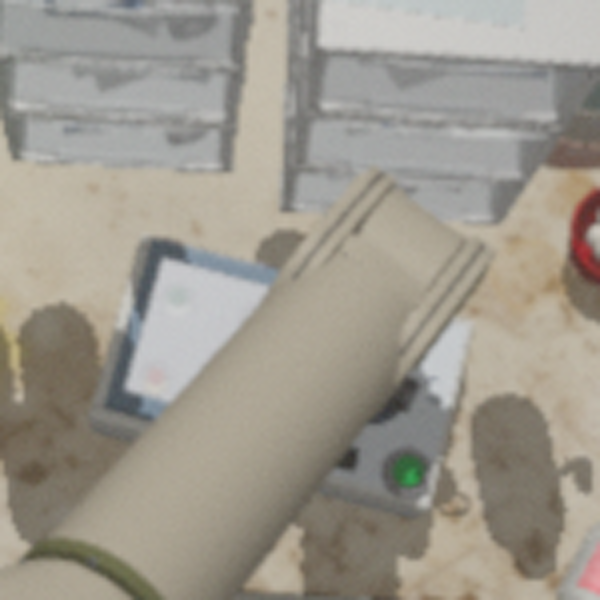

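```bash

python3 -m creep '[[0,0,0,0,0,-1,255],[0,0,0,0,0,0,255]]'; python3 -m creep '[[0,0,0,-1,0,-1,255],[0,0,0,0,0,0,255]]';python3 -m creep '[[0,0,0,-1,0,0,255],[0,0,0,0,0,0,255]]'
```

```text
clock: 11.2
position: [0.5044, -0.2025, 0.0772]
ee_rot: [0.186, 0.982, 0.001, -0.002]
ft_force: [-6.8, 2.8, -0.6]
grip_width: -0.005
clock: 11.4
position: [0.5045, -0.2026, 0.0775]
ee_rot: [0.186, 0.982, 0.001, -0.003]
ft_force: [-7.9, 3.6, -3.8]
grip_width: 0.001
clock: 11.6
position: [0.5049, -0.2027, 0.0774]
ee_rot: [0.187, 0.982, 0.001, -0.004]
ft_force: [-9.9, 4.9, -0.6]
grip_width: 0.001
```

```bash

python3 -m creep '[[0,0,0,-1,0,0,255],[0,0,0,0,0,0,255]]'; python3 -m creep '[[0,0,0,-1,0,0,255],[0,0,0,0,0,0,255]]';python3 -m creep '[[0,0,0,0,0,0,255]]'
```

```text
clock: 11.8
position: [0.5053, -0.2028, 0.0774]
ee_rot: [0.187, 0.982, 0.001, -0.004]
ft_force: [-13.4, 5.9, 1.3]
grip_width: 0.0
clock: 12.0
position: [0.5058, -0.203, 0.0774]
ee_rot: [0.187, 0.982, 0.001, -0.005]
ft_force: [-15.4, 8.1, 3.8]
grip_width: -0.002
clock: 12.1
position: [0.5059, -0.203, 0.0774]
ee_rot: [0.187, 0.982, 0.001, -0.005]
ft_force: [-14.5, 7.8, 3.3]
grip_width: 0.001
```

```bash
python3 - <<'E'
from h import *
o=get_obs();F=o['ft_force'];T=o['torque'];print(F,T,np.cross(F,T)/(F@F),o['position'],o['joint_pos'])
p,_=camera("side");cv2.imwrite('pics/s5.png',cv2.resize(p[165:195,235:295],None,fx=12,fy=12,interpolation=cv2.INTER_CUBIC))
cv2.imwrite('pics/s5f.png',p)
E
```

```text
[-14.48480815   7.77429964   3.31633499] [ 1.55917916  3.26480073 -0.02122358] [-0.03908363  0.01729203 -0.21124292] [ 0.50586618 -0.20296546  0.07737135] [-0.43204827  0.39867429  0.88194563  1.86580349 -0.3531905   1.05212098
  1.78879358]
```

View pics/s5.png

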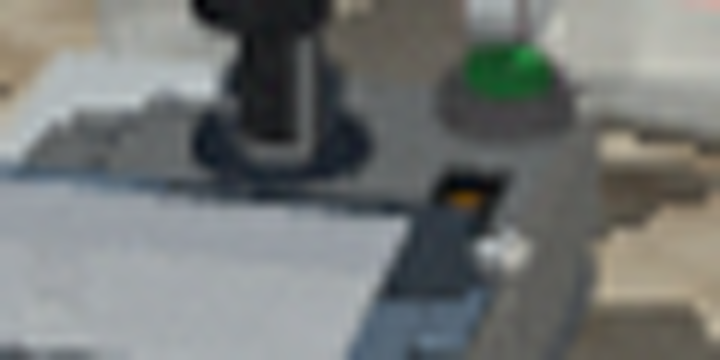

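View pics/s5f.png

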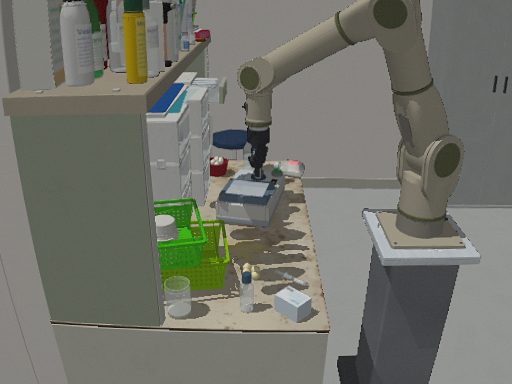

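```bash
python3 - <<'E'
from h import *
np.set_printoptions(precision=4,suppress=True)
P=pose("side");q=lambda X:((np.array(proj(P,X))-[235,165])*12).round(0)
print("tip top",q((.5206,-.2009,.1)),"bot",q((.5206,-.2009,.084)),"axis top",q((.5047,-.24,.1)))
o=get_obs();R=Ro.from_quat(o['ee_rot']).as_matrix()
for c in [(.0117,.006,-.0115),(-.0117,.006,-.0115),(.0117,-.006,-.0115),(-.0117,.006,-.04),(.0117,.006,.02)]:
    X=o['position']+R@np.array(c);print(c,X,q(X))
p,d=camera("side")
for x,y in[(265,100),(270,135),(305,100),(270,155),(225,135),(340,140),(245,80)]:
    u,v=235+x/12,165+y/12;print(x,y,dep(P,u,v,d[int(round(v)),int(round(u))]))
E
```

```text
tip top [221. 112.] bot [221. 165.] axis top [279.  62.]
(0.0117, 0.006, -0.0115) [ 0.4973 -0.1932  0.089 ] [304. 160.]
(-0.0117, 0.006, -0.0115) [ 0.519  -0.2017  0.0888] [227. 148.]
(0.0117, -0.006, -0.0115) [ 0.4929 -0.2043  0.089 ] [320. 145.]
(-0.0117, 0.006, -0.04) [ 0.5193 -0.2019  0.1173] [227.  54.]
(0.0117, 0.006, 0.02) [ 0.497  -0.193   0.0575] [303. 263.]
265 100 [0.5052 1.3017 0.7003]
270 135 [ 0.5069 -0.1846  0.0998]
305 100 [ 0.4972 -0.1953  0.1062]
270 155 [ 0.5068 -0.2126  0.0824]
225 135 [ 0.5195 -0.1967  0.0948]
340 140 [ 0.4869 -0.2267  0.0816]
245 80 [ 0.514  -0.1876  0.115 ]
```

View pics/wrist0.png

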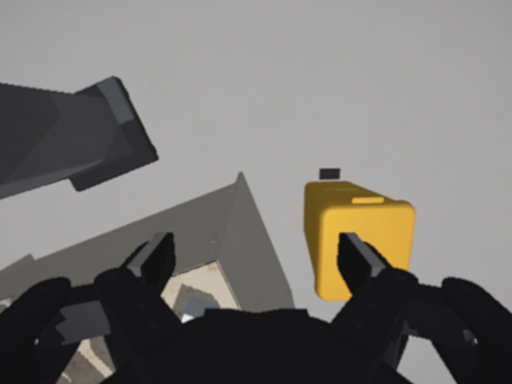

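```bash
python3 - <<'E'
from h import *
p=cv2.imread('pics/s5f.png')
cv2.imwrite('pics/s5z.png',cv2.resize(p[95:195,220:290],None,fx=6,fy=6,interpolation=cv2.INTER_CUBIC))
E
```

```text
(no output)
```

View pics/s5z.png

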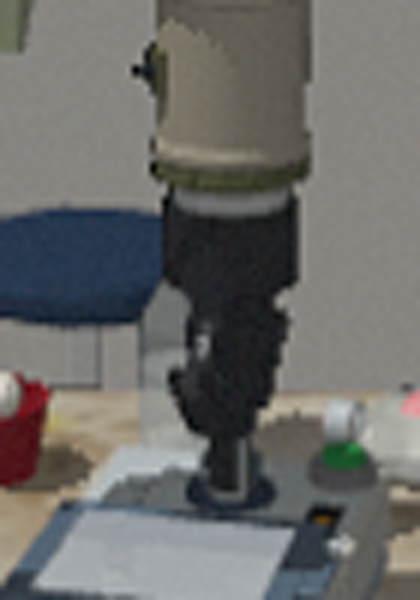

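The force line passes through the tool axis at about 33 mm from the dial axis, so the finger is on the nose. The nose hasn't moved yet at 16 N, so I'll push on in small steps.

```bash

python3 -m creep '[[0,0,0,-1,0,0,255],[0,0,0,0,0,0,255]]'; python3 -m creep '[[0,0,0,-1,0,0,255],[0,0,0,0,0,0,255]]'
python3 - <<'E'
from h import *
p,_=camera("side");cv2.imwrite('pics/s6.png',cv2.resize(p[160:190,235:295],None,fx=12,fy=12,interpolation=cv2.INTER_CUBIC))
E
```

```text
clock: 12.4
position: [0.5109, -0.2051, 0.079]
ee_rot: [0.186, 0.982, 0.0, 0.0]
ft_force: [1.0, 0.8, -0.1]
grip_width: -0.001
clock: 12.6
position: [0.5122, -0.2057, 0.0794]
ee_rot: [0.186, 0.982, -0.0, 0.0]
ft_force: [-0.4, 0.1, 0.5]
grip_width: 0.001
```

View pics/s6.png

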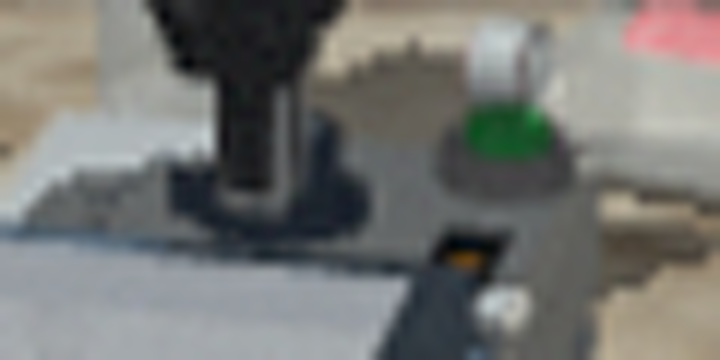

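The dial snapped and the force fell to zero. Next I'll turn the tool with the nose for the second click.

```bash

python3 -m creep '[[0,0,0,4,0,0,255],[0,0,0.12,0,4,1,255],[0,0,0.12,0,0,1,255],[0,0,0.11,0,0,0,255],[0,0,0,0,0,0,255]]'
cat > rel.py <<'E'
from h import *
import sys
a=np.radians(float(sys.argv[1]));ax=np.array([.5047,-.240])
u=np.array([np.cos(a),np.sin(a)]);t=np.array([u[1],-u[0]])
o=get_obs();r=o['position'][:2]-ax;R=Ro.from_quat(o['ee_rot']).as_matrix()
print("u %.1f t %.1f mm"%(r@u*1e3,r@t*1e3),"tool x angle %.1f want %.1f"%(np.degrees(np.arctan2(R[1,0],R[0,0])),float(sys.argv[1])+90),'Ft %.1f Fu %.1f Fz %.1f'%(o['ft_force'][:2]@t,o['ft_force'][:2]@u,o['ft_force'][2]),'z',o['position'][2].round(4),'j7',o['joint_pos'][6].round(2))
E
python3 rel.py 48
```

```text
clock: 13.15
position: [0.5092, -0.2002, 0.0771]
ee_rot: [0.355, 0.935, -0.0, -0.0]
ft_force: [-0.0, -0.2, 1.1]
grip_width: 0.003
u 32.6 t -23.3 mm tool x angle 138.4 want 138.0 Ft 0.1 Fu -0.2 Fz 1.1 z 0.0771 j7 1.47
```

```bash

python3 -m creep '[[0,0,0,-3,2,0,255],[0,0,0,-3,0,0,255],[0,0,0,0,0,0,255]]'; python3 rel.py 48
python3 -m creep '[[0,0,0,-2,0,0,255],[0,0,0,0,0,0,255]]' >/dev/null; python3 rel.py 48
python3 -m creep '[[0,0,0,-2,0,0,255],[0,0,0,0,0,0,255]]' >/dev/null; python3 rel.py 48
```

```text
clock: 13.45
position: [0.5156, -0.2031, 0.0772]
ee_rot: [0.354, 0.935, 0.0, 0.0]
ft_force: [-0.0, -0.2, 0.3]
grip_width: -0.0
u 34.7 t -16.6 mm tool x angle 138.5 want 138.0 Ft 0.1 Fu -0.1 Fz 0.3 z 0.0772 j7 1.48
u 34.6 t -15.4 mm tool x angle 138.5 want 138.0 Ft -2.8 Fu -0.1 Fz 2.7 z 0.077 j7 1.48
u 34.8 t -14.4 mm tool x angle 138.5 want 138.0 Ft -9.2 Fu 0.4 Fz 6.3 z 0.077 j7 1.48
```

Contact came at t = -15.6 mm, exactly as in the first click, so the nose is at stop 1. I'll keep pushing.

```bash

python3 -m creep '[[0,0,0,-2,0,-1,255],[0,0,0,0,0,0,255]]' >/dev/null; python3 rel.py 48
python3 -m creep '[[0,0,0,-2,0,0,255],[0,0,0,0,0,0,255]]' >/dev/null; python3 rel.py 48
```

```text
u 34.8 t -13.8 mm tool x angle 138.5 want 138.0 Ft -12.5 Fu -0.3 Fz 4.1 z 0.0771 j7 1.48
u 34.8 t -9.6 mm tool x angle 138.5 want 138.0 Ft 0.9 Fu -0.0 Fz 0.2 z 0.0778 j7 1.49
```

```bash

python3 -m creep '[[0,0,0,-1,0,0,255],[0,0,0,0,0,0,255]]' >/dev/null; python3 rel.py 48
```

```text
u 34.7 t -7.6 mm tool x angle 138.4 want 138.0 Ft 0.5 Fu 0.5 Fz 0.5 z 0.0783 j7 1.49
```

```bash

python3 -m creep '[[0,0,0,5,0,0,255],[0,0,0.12,0,5,1,255],[0,0,0.12,0,0,0,255],[0,0,0.11,0,0,0,255],[0,0,0,0,0,0,255]]'
python3 rel.py 28
```

```text
clock: 14.95
position: [0.5214, -0.2015, 0.077]
ee_rot: [0.513, 0.859, -0.0, -0.0]
ft_force: [-0.1, 0.4, -0.1]
grip_width: 0.001
u 32.8 t -26.2 mm tool x angle 118.3 want 118.0 Ft -0.4 Fu 0.1 Fz -0.1 z 0.077 j7 1.17
```

```bash

python3 -m creep '[[0,0,0,-5,2,0,255],[0,0,0,-4,0,0,255],[0,0,0,0,0,0,255]]'>/dev/null; python3 rel.py 28
python3 -m creep '[[0,0,0,-2,0,0,255],[0,0,0,0,0,0,255]]' >/dev/null; python3 rel.py 28
python3 -m creep '[[0,0,0,-2,0,0,255],[0,0,0,0,0,0,255]]' >/dev/null; python3 rel.py 28
python3 -m creep '[[0,0,0,-2,0,-1,255],[0,0,0,0,0,0,255]]' >/dev/null; python3 rel.py 28
```

```text
u 34.7 t -16.2 mm tool x angle 118.5 want 118.0 Ft -0.2 Fu -0.9 Fz -1.3 z 0.0773 j7 1.19
u 34.8 t -15.4 mm tool x angle 118.4 want 118.0 Ft -2.7 Fu -0.8 Fz 3.0 z 0.0771 j7 1.19
u 35.0 t -14.7 mm tool x angle 118.5 want 118.0 Ft -9.8 Fu -1.8 Fz 8.1 z 0.0769 j7 1.19
u 35.0 t -14.0 mm tool x angle 118.5 want 118.0 Ft -12.9 Fu -1.4 Fz 5.1 z 0.0772 j7 1.19
```

Contact is again at t = -15.5 mm, so the nose is at stop 2.

```bash

python3 -m creep '[[0,0,0,-1,0,0,255],[0,0,0,0,0,0,255]]' >/dev/null; python3 rel.py 28
```

```text
u 35.0 t -13.5 mm tool x angle 118.5 want 118.0 Ft -15.2 Fu -1.9 Fz 5.6 z 0.0771 j7 1.19
```

```bash

python3 -m creep '[[0,0,0,-1,0,0,255],[0,0,0,0,0,0,255]]' >/dev/null; python3 rel.py 28
```

```text
u 35.0 t -9.0 mm tool x angle 118.4 want 118.0 Ft -0.0 Fu -0.2 Fz -0.3 z 0.078 j7 1.2
```

```bash

python3 -m creep '[[0,0,0,5,0,0,255],[0,0,0.12,0,5,1,255],[0,0,0.12,0,0,0,255],[0,0,0.11,0,0,0,255],[0,0,0,0,0,0,255]]' >/dev/null
python3 rel.py 8
```

```text
u 32.7 t -26.8 mm tool x angle 98.3 want 98.0 Ft 0.5 Fu 0.1 Fz -0.6 z 0.0771 j7 0.88
```

```bash

python3 -m creep '[[0,0,0,-5,2,0,255],[0,0,0,-4,0,0,255],[0,0,0,0,0,0,255]]'>/dev/null; python3 rel.py 8
python3 -m creep '[[0,0,0,-2,0,0,255],[0,0,0,0,0,0,255]]' >/dev/null; python3 rel.py 8
python3 -m creep '[[0,0,0,-2,0,0,255],[0,0,0,0,0,0,255]]' >/dev/null; python3 rel.py 8
python3 -m creep '[[0,0,0,-2,0,-1,255],[0,0,0,0,0,0,255]]' >/dev/null; python3 rel.py 8
```

```text
u 34.6 t -16.8 mm tool x angle 98.4 want 98.0 Ft -0.3 Fu -0.3 Fz -0.2 z 0.0773 j7 0.9
u 34.8 t -16.1 mm tool x angle 98.4 want 98.0 Ft -2.3 Fu -1.2 Fz 1.7 z 0.0771 j7 0.9
u 34.9 t -15.3 mm tool x angle 98.4 want 98.0 Ft -6.2 Fu -2.1 Fz 5.4 z 0.077 j7 0.9
u 34.9 t -14.8 mm tool x angle 98.5 want 98.0 Ft -10.4 Fu -0.7 Fz -0.3 z 0.0773 j7 0.91
```

```bash

python3 -m creep '[[0,0,0,-1,0,0,255],[0,0,0,0,0,0,255]]' >/dev/null; python3 rel.py 8
python3 -m creep '[[0,0,0,-1,0,0,255],[0,0,0,0,0,0,255]]' >/dev/null; python3 rel.py 8
```

```text
u 35.0 t -14.4 mm tool x angle 98.5 want 98.0 Ft -13.6 Fu -0.8 Fz 0.9 z 0.0772 j7 0.91
u 35.0 t -13.9 mm tool x angle 98.5 want 98.0 Ft -15.2 Fu -2.5 Fz 3.3 z 0.0772 j7 0.91
```

```bash

python3 -m creep '[[0,0,0,-1,0,0,255],[0,0,0,0,0,0,255]]' >/dev/null; python3 rel.py 8
```

```text
u 35.1 t -9.9 mm tool x angle 98.4 want 98.0 Ft 0.4 Fu 0.2 Fz -0.0 z 0.0778 j7 0.91
```

All four clicks are done. I'll back off, lift, and look.

```bash

python3 -m creep '[[0,0,0,9,0,0,255],[0,0,0,0,0,-40,255],[0,0,0,0,0,-40,255],[0,0,0,-20,-30,-30,255],[0,0,0,-20,-30,0,255],[0,0,0,-22,-30,0,255],[0,0,0,0,0,0,255],[0,0,0,0,0,0,255]]'
python3 - <<'E'
from h import *
import pickle
o=get_obs();p,d=camera("wrist");cv2.imwrite("pics/w7.png",p);np.save("pics/w7.npy",d)
P=pose("wrist",o);pickle.dump(P,open("pics/w7.pkl","wb"));print(o["position"])
E
```

```text
clock: 19.05
position: [0.4562, -0.2922, 0.1882]
ee_rot: [0.654, 0.756, 0.001, -0.0]
ft_force: [0.6, 1.0, 0.1]
grip_width: 0.001
[ 0.45624436 -0.2922412   0.18820998]
```

View pics/w7.png

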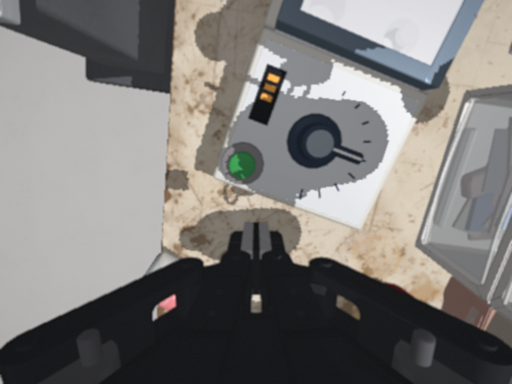

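```bash
python3 - <<'E'
from h import *
import pickle
p=cv2.imread('pics/w7.png')
cv2.imwrite('pics/w7d.png',cv2.resize(p[85:210,210:390],None,fx=4,fy=4,interpolation=cv2.INTER_CUBIC))
E
```

```text
(no output)
```

View pics/w7d.png

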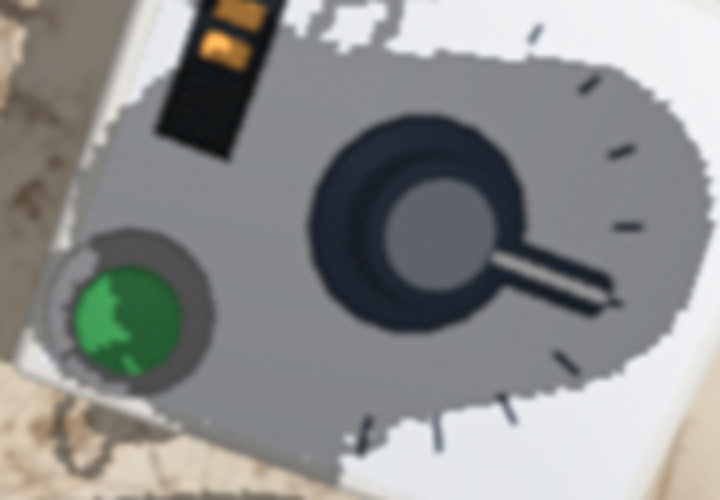

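```bash
python3 - <<'E'
from h import *
import pickle
np.set_printoptions(precision=4,suppress=True)
P=pickle.load(open('pics/w7.pkl','rb'));d=np.load('pics/w7.npy')
f=lambda x,y:(210+x/4-.375,85+y/4-.375)
Z=lambda x,y,z:onz(P,*f(x,y),z)
def D(u,v): return dep(P,u,v,d[int(round(v)),int(round(u))])
h=Z(440,235,.1);t=Z(608,293,.1);v=t-h;print(h,t,np.degrees(np.arctan2(v[1],v[0])),"moved",np.linalg.norm(t-[.5206,-.2009,.1]))
print("btn",Z(129,320,.092),D(*f(129,320)),D(*f(150,330)),"ring",D(*f(195,310)))
for u,v in[(297,14),(360,45),(420,70),(440,40),(465,15)]:print("lid",D(u,v))
p,d2=camera("side");S=pose("side")
cv2.imwrite('pics/s7.png',cv2.resize(p[120:260,180:340],None,fx=4,fy=4,interpolation=cv2.INTER_CUBIC))
E
```

```text
[ 0.5051 -0.2401  0.1   ] [ 0.545  -0.2474  0.1   ] -10.28525151520692 moved 0.05250525385178436
btn [ 0.4391 -0.2702  0.092 ] [ 0.4392 -0.2698  0.0941] [ 0.4443 -0.2717  0.0928] ring [ 0.4543 -0.2669  0.0837]
lid [ 0.4671 -0.1427  0.0963]
lid [ 0.5229 -0.157   0.0949]
lid [ 0.5772 -0.1686  0.0955]
lid [ 0.5862 -0.1446  0.0961]
lid [ 0.6002 -0.1245  0.0957]
```

View pics/s7.png

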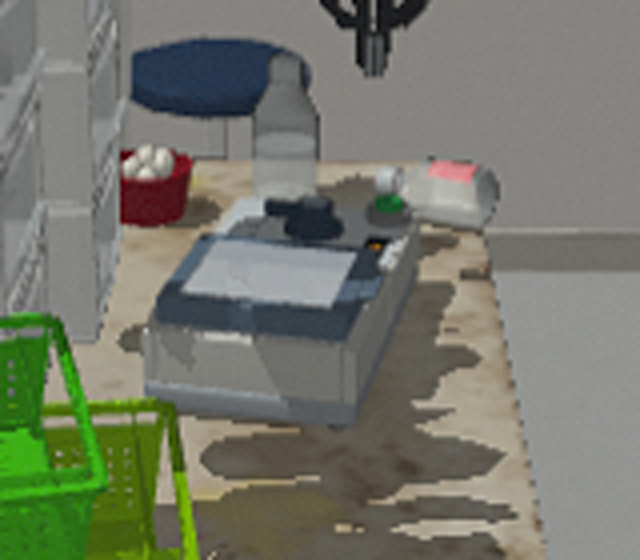

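The lid is flat at 0.096, so it's shut, and the nose is on the fifth tick. Now the button.

```bash

python3 -m creep '[[0,0,0,12,-7,0,255],[0,0,0,12,-7,0,255],[0,0,0,0,0,35,255],[0,0,0,0,0,35,255],[0,0,0,0,0,20,255],[0,0,0,0,0,10,255],[0,0,0,0,0,0,255]]'
python3 -m creep '[[0,0,0,0,0,3,255],[0,0,0,0,0,0,255]]'
python3 -m creep '[[0,0,0,0,0,2,255],[0,0,0,0,0,0,255]]'
```

```text
clock: 19.85
position: [0.4391, -0.2697, 0.0873]
ee_rot: [0.653, 0.757, -0.001, -0.001]
ft_force: [0.4, 0.2, 0.2]
grip_width: 0.0
clock: 20.05
position: [0.4399, -0.2704, 0.0858]
ee_rot: [0.654, 0.757, 0.0, 0.0]
ft_force: [0.0, -0.1, 0.3]
grip_width: 0.002
clock: 20.25
position: [0.4395, -0.2702, 0.0834]
ee_rot: [0.654, 0.757, 0.0, 0.0]
ft_force: [1.3, 0.1, 0.1]
grip_width: 0.002
```

```bash

python3 -m creep '[[0,0,0,0,0,2,255],[0,0,0,0,0,0,255]]'
python3 -m creep '[[0,0,0,0,0,2,255],[0,0,0,0,0,0,255]]'
python3 -m creep '[[0,0,0,0,0,2,255],[0,0,0,0,0,0,255]]'
python3 -m creep '[[0,0,0,0,0,2,255],[0,0,0,0,0,0,255]]'
```

```text
clock: 20.45
position: [0.4395, -0.2703, 0.0812]
ee_rot: [0.654, 0.757, 0.0, 0.0]
ft_force: [1.0, -0.2, 2.4]
grip_width: -0.003
clock: 20.65
position: [0.4395, -0.2703, 0.0791]
ee_rot: [0.654, 0.757, 0.0, 0.0]
ft_force: [-0.1, -0.2, 2.1]
grip_width: 0.003
clock: 20.85
position: [0.4395, -0.2703, 0.0771]
ee_rot: [0.654, 0.757, 0.0, 0.0]
ft_force: [1.7, -0.1, 4.1]
grip_width: -0.0
clock: 21.05
position: [0.4397, -0.2704, 0.0765]
ee_rot: [0.654, 0.757, 0.001, -0.0]
ft_force: [-5.6, 6.8, 25.5]
grip_width: 0.002
```

The button bottomed with a firm stop at 25 N, about 5 mm below first contact. I'll release it and check.

```bash

python3 -m creep '[[0,0,0,0,0,0,255],[0,0,0,0,0,-5,255],[0,0,0,0,0,-30,255],[0,0,0,0,0,-40,255],[0,0,0,-20,12,-30,255],[0,0,0,-20,7,0,255],[0,0,0,0,0,0,255],[0,0,0,0,0,0,255]]'
python3 - <<'E'
from h import *
np.set_printoptions(precision=4,suppress=True)
o=get_obs();p,d=camera("wrist");P=pose("wrist",o);cv2.imwrite("pics/w8.png",p);np.save("pics/w8.npy",d)
g=cv2.inRange(cv2.cvtColor(p[60:220],cv2.COLOR_BGR2HSV),(45,120,40),(80,255,255));ys,xs=np.nonzero(g);u,v=np.median(xs),np.median(ys)+60
print(o['position'],"btn px",u,v,dep(P,u,v,d[int(v),int(u)]))
p,_=camera("top");cv2.imwrite('pics/t8.png',p)
E
```

```text
clock: 21.85
position: [0.463, -0.3072, 0.1794]
ee_rot: [0.654, 0.756, -0.0, -0.001]
ft_force: [-1.1, 0.3, 0.2]
grip_width: 0.002
[ 0.463  -0.3072  0.1794] btn px 236.0 149.0 [ 0.4389 -0.2706  0.0919]
```

View pics/w8.png

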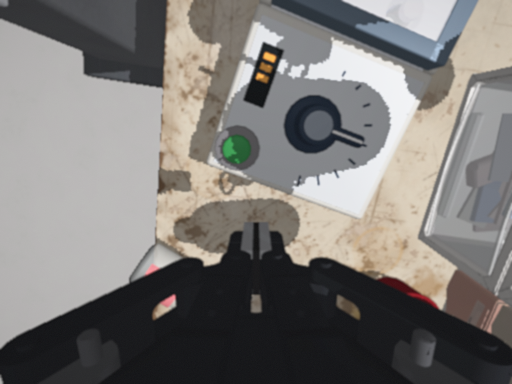

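View pics/t8.png

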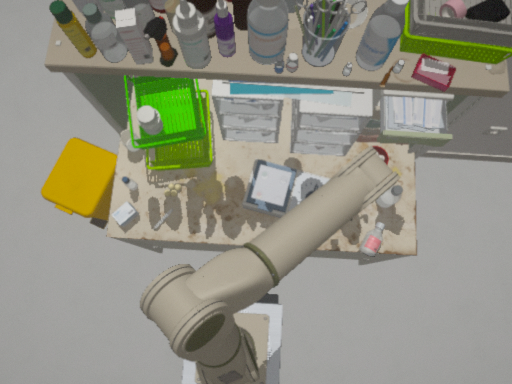

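The nose is still on the fifth tick, the button is out at 0.092, the lid is flat, the other things have not moved, and the gripper is clear. I'm handing in.

```bash
python3 -c "
from workcell import *
print(hand_in())"
```

```text
the job is handed in; nothing more can be done
None
```

The job is handed in, about 22 s in. The lid was pushed shut, the dial turned four clicks clockwise, and the green button pressed right in and released. Everything was done with the closed fingertips pushing. No verdict is reported.

**Last checks:**
- **Lid:** the top face measured 95–96 mm, which is shut. It had met a firm stop at 24 N.
- **Dial:** the pointer went from the first tick to the fifth. By measurement that is about 78°, and the tip moved 52.5 mm against the allowed 51.5–59 mm. The margin is thin, but my pixel readings are only good to about 2 mm.
- **Button:** it went in about 5 mm to a firm stop at 25 N. Afterwards it was back out, with its top at 92 mm as before.
- **Other things:** in the final top view, everything that shows on the worktop looked unmoved. The arm partly hid the right-hand side and I did not measure positions. The vials are under the shut lid; I last saw them in their wells, and I did not measure their height.

**What disagreed with the description:**
- **Fingertips:** when shut, they stood about 11 mm behind the tool origin, not 25 mm ahead of it.
- **Dial force:** leaving a stop took about 13–17 N at the wrist sensor, not the 4–5 N given.

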